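# Lock the bed stop into the lathe bed

### The arm

A 7-joint arm with a two-finger parallel gripper is mounted at the origin on the work surface. World frame = base frame: x ahead of the robot, y to its left, z up, the work surface at z = 0. Lengths are in m, angles in rad, forces in N, time in s.
With the tool pointing down it reaches from about 0.4 to 0.85 m from the base axis. Payload 4.5 kg.
Tool frame: the origin (TCP) lies midway between the tips of the shut fingers; the grasp point (between the pads) lies 19 mm behind it; z points along the fingers, y is the line along which they close (so a half turn about z gives the same grasp; the last joint's range is limited). The gripper opens to 88 mm and grips with 3 to 60 N. Pads are 18 mm wide; open, the fingers measure 123 mm over their backs; the gripper's body (75 mm by 187 mm) begins 45 mm behind the grasp point.
Start: joints at [-1.133, 0.689, -0.195, 1.565, 0.157, 0.902, -0.215], TCP at [0.246, 0.575, 0.239] pointing down, gripper open.
Joint ranges: [-3.01, 3.01], [-0.46, 2.08], [-1.47, 1.51], [0.13, 2.56], [-1, 4.14], [0.04, 2.09], [-2.66, 2.66]. Speed limits (rad/s): [2.57, 2.57, 3.14, 3.14, 3.14, 3.14, 3.14].

### API

Orientations are given as a unit quaternion [x, y, z, w].
In Python, from plant import r, eyes, finish_job gives the robot as it stands. The module is installed in compiled form; this text tells all that it offers.
- The arm moves only by the tool move_arm, never from a script. Its argument "motion" is a list of rows, each a list of 7 numbers: the shift along the tool's x, y, z in mm, then the turn, a rotation vector about the tool's x, y, z in degrees, then the closure, from 0 (fully open) to 1 (shut). A call has 1 to 5 rows; each row is the pose to reach, as a shift and turn from the pose commanded when the call began, along the tool's axes at that moment; what a row does not reach only later rows make up. A row lasts 1/8 s, in which the tool goes at most 62.5 mm and 10.7 degrees, less where a joint would pass 70% of its speed; a pose out of reach is approached as far as the arm can. A call with a gripper value outside its range is refused whole. The fingers move at their own pace and stop on an object; "newtons" is the grip in N (left out, the last holds). Time passes only in rows, so rows that repeat a pose let the fingers close. It gives the time, the measured TCP pose, the force, the opening and the grip force at its end, in the units of the state.
- r.get_state(): the state, without advancing time (a new reading comes with each control period).
- eyes.snapshot(name): name is "scene" or "top" or "wrist"; returns a dict with "frame" (384x512x3 uint8, red, green, blue), "z_map" (384x512 float32, m along the optical axis (not along the pixel's ray), 0 where there is no reading), "intrinsics" (3x3 intrinsics, pixels), "world_to_cam" (4x4, takes a point from world to camera coordinates). Camera axes: x right, y down, z forward; pixel columns grow to the right and rows downward; lengths in m; the calibration is good to about 2 mm. A picture is of the moment at which its call begins.
- finish_job(): hands the job in; it is judged then, once.
The state is a dict: "clock": time; "q": joint angles; "qd": joint speeds; "joint_torque": joint torques, N m; "tool_pos": TCP position; "eef_rot": TCP orientation; "contact_force": force on the tool from outside, world axes, zero at the start; "moment": the same for the moment, N m; "opening": opening from 0.0 (shut) to 1.0 (fully open); "finger_force": force on a finger pad.
Only numpy, scipy, OpenCV 4.12 (cv2) and the standard library are available. Lean on these libraries where they do the work, as an engineer would, in place of code of your own. Each camera call takes 0.05 s, during which the arm holds its last target. There are 200 camera calls.

### The job

Fit the bed stop to the wood lathe: take the tall one with the long T-shaped steel foot, not the round-footed sanding pad holder, and pass its foot down through the slot in the lathe bed, about the middle of the open stretch between headstock and tailstock. When the foot is below the bed, turn it a quarter turn so the foot lies square across underneath, and leave the stop standing upright with its collar resting on the bed. Leave the sanding pad holder where it is.

Things in the scene. Friction and masses are not known exactly. Their poses are not given: they have to be found in the camera images.
- stop_grip (a point): Centre of the bed stop's wooden bar handle (90 mm along x, 22 wide in y, 26 high), 91 mm above its underside. Loose, 0.43 kg, stands upright, z up. Downwards: neck 18 across, 24 high; aluminium collar 70 across, 8 thick, its underside 45 below this point; stem 16 across, 32 long; dark steel foot 90 along x, 24 wide, 14 thick, parallel to the handle. Same end for end.
- bed_slot (a point): Middle of the fixed lathe bed's open stretch: centre of the slot, level with the bed's top (80 mm high). z up, y along the slot to the headstock. Slot 40 wide, right through; ways beside it 44 wide, 20 thick; room below for the foot to turn. Collar rests on the ways, foot then 12 below them. Headstock (+y, 150 over the bed) and tailstock (-y, 130) stand 125 away.
- sander_grip (a point): Centre of the handle of the sanding pad holder, a loose bystander: same bar handle (90 x 22 x 26 mm, along x), 65 mm above the bench, thin neck, round dark foot 72 across, 78 tall, no collar. It and the stop stand on the robot's side of the lathe, in either order. A spindle, a gouge and a jar (90 tall) lie farther out to the sides.
Mind the look-alikes: they are no part of the job. What is shaped like the part that bears stop_grip but green or pink is not meant.

How it is judged:
On the way:
1. the foot has passed down through the slot, still lying along it, and is below the ways (x of stop_grip in the frame of bed_slot between -0.022 and 0.022 m and y of stop_grip in the frame of bed_slot between -0.05 and 0.05 m and z of stop_grip in the frame of bed_slot between 0.03 and 0.057 m and angle between the x axis of stop_grip and the y axis of bed_slot, either way round below 0.6 rad), for 0.1 s.
At the end, for the whole second after the job is handed in: Stop upright (7 degrees), collar resting on the bed (5 mm), foot below the ways and within 20 degrees of square across the slot, within 50 mm of the middle of the open stretch along the bed, at rest and released; sanding pad holder within 30 mm of its start (x of stop_grip in the frame of bed_slot between -0.022 and 0.022 m and y of stop_grip in the frame of bed_slot between -0.05 and 0.05 m and z of stop_grip in the frame of bed_slot between 0.038 and 0.05 m and angle between the x axis of stop_grip and the y axis of bed_slot, either way round above 1.22 rad and angle between stop_grip's own z axis and vertical below 0.12 rad and distance of sander_grip from where it was at the start of the episode below 0.03 m and linear speed of stop below 0.02 m/s); the robot touches nothing.
It fails at once if the sanding pad holder is moved by more than 30 mm or tipped (distance of sander_grip from where it was at the start of the episode above 0.03 m or angle between sander_grip's own z axis and vertical above 0.5 rad).
It also fails if it takes over 42 s, if anything falls off the work surface, if the arm or the gripper's body presses on something with over 40 N, if the wrist force passes 120 N, or if a joint passes its speed limit or range.

## Working session

There is one attempt and no reset: what is moved stays moved. The work goes in short steps, Python scripts to look and compute and a tool call to move; the robot and the scene stay as the last step left them, time stands still between calls to the robot, and variables do not carry over. Pictures are saved under pics/ and viewed, at most 10 in all, crops included, and the job is handed in when it is done.

Besides the shell and the picture viewer there is one more tool, called after "Request:" as a command line: name --pt "numbers of a row" for each row, then --argument value for the rest. move_arm: Moves the arm, as the interface text tells. Its arguments: {"type":"object","properties":{"motion":{"type":"array","items":{"type":"array","items":{"type":"number"}}},"newtons":{"type":"number"}},"required":["motion"]}

```bash
mkdir -p pics
python3 - <<'E'
from plant import r, eyes
import cv2, numpy as np, pickle
s=r.get_state();print(s)
d={n:eyes.snapshot(n) for n in("scene","top")}
pickle.dump(d,open('d0.pkl','wb'))
for n in d:
    print(n,d[n]['intrinsics'].tolist(),np.round(d[n]['world_to_cam'],3).tolist())
    cv2.imwrite(f'pics/{n}0.png',cv2.resize(d[n]['frame'][:,:,::-1],(800,600),interpolation=cv2.INTER_CUBIC))
E
```

```text
{'clock': 0.0, 'q': array([-1.13320165,  0.68995703, -0.19454814,  1.5663416 ,  0.15734124,
        0.90249623, -0.21507971]), 'qd': array([-0.00145486,  0.00124658, -0.00033014,  0.0001273 ,  0.00151052,
        0.00010638, -0.00127602]), 'joint_torque': array([-7.25407881e-05, -5.27546668e+01, -1.26613721e+00, -1.53415740e+01,
       -5.25217212e-02,  6.67334738e-03,  1.78059345e-04]), 'tool_pos': array([0.24536052, 0.57414187, 0.23792838]), 'eef_rot': array([ 2.00451828e-01,  9.79703145e-01, -8.95185889e-04, -1.09776356e-04]), 'contact_force': array([ 0.59676177, -0.04389856, -0.85072482]), 'moment': array([ 0.03176496, -0.00688968,  0.0376488 ]), 'finger_force': 0.0, 'opening': 1.002484171331879}
scene [[478.24661503094654, 0.0, 250.13312770812337], [0.0, 478.24661503094654, 189.5262847083459], [0.0, 0.0, 1.0]] [[0.02, 1.0, 0.01, -0.129], [0.692, -0.007, -0.722, -0.302], [-0.722, 0.021, -0.692, 1.7], [0.0, 0.0, 0.0, 1.0]]
top [[443.2224420677461, 0.0, 257.7975718741712], [0.0, 443.2224420677461, 189.4327404817804], [0.0, 0.0, 1.0]] [[0.016, -1.0, 0.016, 0.096], [-0.989, -0.018, -0.149, 0.558], [0.149, -0.013, -0.989, 1.011], [0.0, 0.0, 0.0, 1.0]]
```

View pics/top0.png

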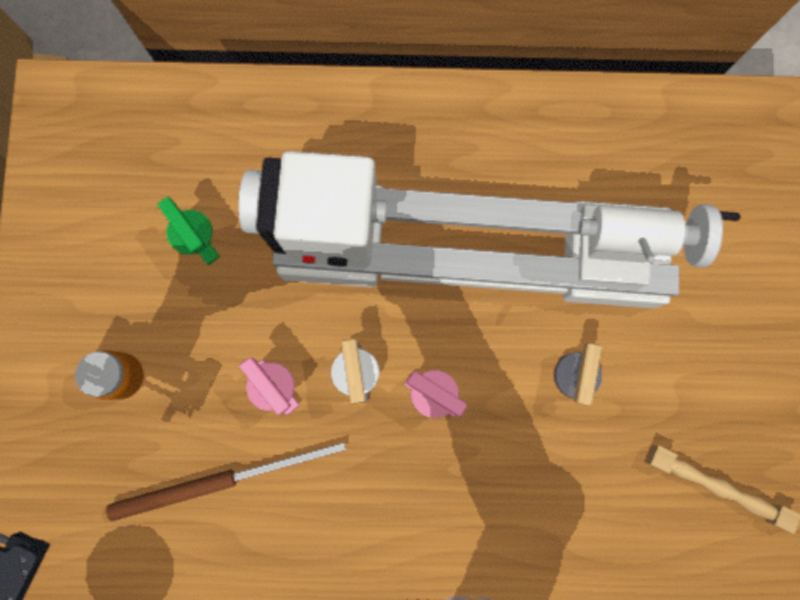

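View pics/scene0.png

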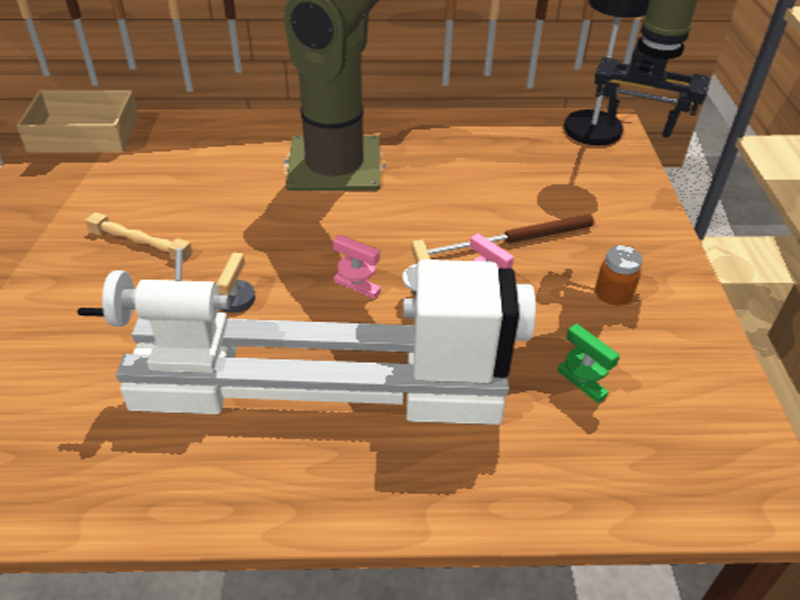

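The top view shows two wood-handled things. One at (354,372) has a pale aluminium collar, and one at (585,375) has a round dark foot and no collar. The look-alikes are pink at (268,388) and (435,393) and green at (188,230). The one at (354,372) fits the bed stop. The slot's open stretch runs from about x=380 to x=580 at row 235. I'll confirm with a crop and measure.

```bash
cat > h.py <<'E'
import numpy as np, cv2
def cloud(s):
    z=s['z_map'];K=s['intrinsics'];T=np.linalg.inv(s['world_to_cam'])
    v,u=np.mgrid[:z.shape[0],:z.shape[1]]
    c=np.stack([(u-K[0,2])/K[0,0]*z,(v-K[1,2])/K[1,1]*z,z],-1)
    P=c@T[:3,:3].T+T[:3,3]; P[z==0]=np.nan
    return P
def rect(p):
    (c,wh,a)=cv2.minAreaRect((p[:,:2]*1000).astype(np.float32))
    return np.round(c,1),np.round(wh,1),round(a,1)
E
python3 - <<'E'
import pickle,cv2,numpy as np
from h import *
d=pickle.load(open('d0.pkl','rb'));s=d['top'];P=cloud(s);f=s['frame'].astype(int)
cv2.imwrite('pics/crop.png',np.hstack([cv2.resize(s['frame'][205:275,195:265,::-1],(400,400)),cv2.resize(s['frame'][205:275,335:405,::-1],(400,400))]))
hsv=cv2.cvtColor(s['frame'],cv2.COLOR_RGB2HSV)
def comp(m,name,mn=40):
    n,l,st,_=cv2.connectedComponentsWithStats(m.astype(np.uint8))
    for i in range(1,n):
        if st[i,4]>mn:
            p=P[l==i];print(name,st[i],rect(p),'z',np.round(np.percentile(p[:,2],[5,50,95]),4),'med',np.round(np.median(p,0),4))
Z=P[...,2]
wood=(hsv[...,0]<25)&(hsv[...,1]>60)
comp(wood&(Z>.06)&(Z<.115),'wood')
grey=(hsv[...,1]<50)
comp(grey&(Z>.03)&(Z<.056),'collar')
comp(grey&(Z>.07)&(Z<.09),'bed')
comp((Z>.06)&(Z<.115)&~wood&~grey,'col')
# slot edges at several y: 
for y in np.arange(-.02,-.30,-.02)*1.0:
    m=(abs(P[...,1]-y)<.003)&(Z>.072)&(Z<.088)&grey
    x=np.sort(P[m][:,0]); 
    if len(x)>3:
        g=np.diff(x);i=g.argmax();print(round(y,2),np.round([x[0],x[i],x[i+1],x[-1]],4),round(np.median(P[m][:,2]),4))
E
```

```text
wood [218 217  16  41 403] (array([440.3, 176.4]), array([89.8, 21.8]), 10.0) z [0.0998 0.1038 0.1065] med [0.4399 0.1756 0.1038]
wood [367 219  18  41 444] (array([ 442.4, -164.2]), array([23.8, 90. ]), 78.5) z [0.0651 0.0769 0.0806] med [ 0.4421 -0.1624  0.0769]
wood [ 61 225  23  31 160] (array([427.7, 522.9]), array([40.3, 68.8]), 80.9) z [0.0605 0.0648 0.0739] med [0.427  0.5127 0.0648]
collar [363 150   5  15  47] (array([ 639.5, -150.5]), array([ 3.9, 37.5]), 84.3) z [0.0309 0.0456 0.0556] med [ 0.6387 -0.1499  0.0456]
collar [178 174  63   8 144] (array([581.5, 221.4]), array([146.1,  10.2]), 89.0) z [0.0312 0.0469 0.0552] med [0.5797 0.2171 0.0469]
collar [317 183  44   5  50] (array([568.9, -84.7]), array([103.7,   1.2]), 86.7) z [0.0406 0.0484 0.0551] med [ 0.5688 -0.087   0.0484]
collar [362 185  63  11 150] (array([ 554.9, -215.5]), array([143.1,  13.5]), 81.5) z [0.0323 0.0473 0.0556] med [ 0.5548 -0.2039  0.0473]
collar [229 223  13  29 202] (array([444.4, 154.6]), array([65., 24.]), 10.0) z [0.051  0.0536 0.0555] med [0.4446 0.1567 0.0536]
collar [212 226  11  26 154]
[... 802 characters left out ...]
(array([410.1,  58.1]), array([88.9, 22.1]), 58.4) z [0.0995 0.1034 0.1066] med [0.4094 0.0583 0.1034]
-0.02 [0.5768 0.6193 0.66   0.7035] 0.0799
-0.04 [0.5749 0.6169 0.6591 0.7038] 0.0801
-0.06 [0.574  0.6177 0.658  0.7013] 0.0798
-0.08 [0.5731 0.6157 0.6573 0.6991] 0.0794
-0.1 [0.5721 0.6142 0.6564 0.7001] 0.0798
-0.12 [0.5702 0.6139 0.6545 0.697 ] 0.0795
-0.14 [0.57   0.6125 0.654  0.6955] 0.0799
-0.16 [0.5685 0.5768 0.6894 0.6965] 0.0798
-0.18 [0.5684 0.5754 0.6937 0.6951] 0.0782
-0.2 [0.5663 0.5708 0.5731 0.5742] 0.0791
-0.22 [0.5649 0.5741 0.6923 0.6923] 0.0796
-0.24 [0.5631 0.565  0.5669 0.5717] 0.0787
-0.26 [0.5625 0.5782 0.581  0.6048] 0.08
-0.28 [0.5615 0.6054 0.689  0.6892] 0.0792
```

View pics/crop.png

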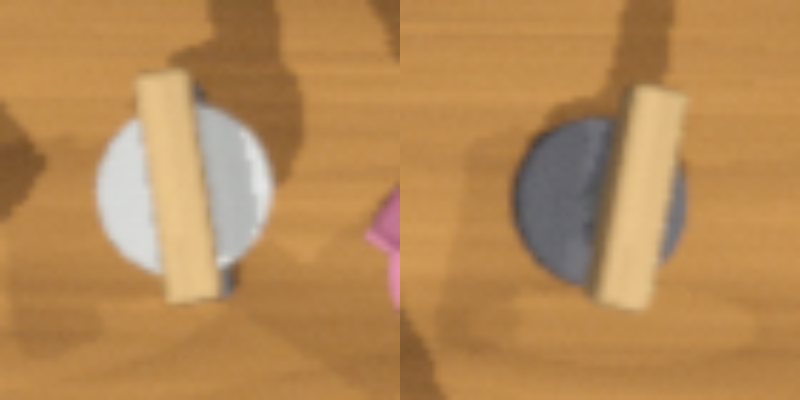

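The crop shows the left object with its pale collar and the dark foot ends poking out under the handle: that is the stop. The right one has a round dark foot with no collar, so it is the sander. Next I need the middle of the open stretch.

Run:
```python
import pickle,cv2,numpy as np
from h import *
d=pickle.load(open('d0.pkl','rb'))
a=np.radians(3.3);uy=np.array([np.sin(a),np.cos(a)]);ux=np.array([uy[1],-uy[0]])
for n in d:
    P=cloud(d[n]).reshape(-1,3);P=P[~np.isnan(P[:,0])]
    t=(P[:,:2]-[0.6375,-0.04])@uy; w=(P[:,:2]-[0.6375,-0.04])@ux
    for nm,m in {'head hi':(P[:,2]>.21)&(P[:,2]<.24),'head mid':(P[:,2]>.09)&(P[:,2]<.14)&(t>0),'tail':(P[:,2]>.09)&(P[:,2]<.22)&(t<0)}.items():
        m&=(abs(w)<.1)&(abs(t)<.35)
        h,e=np.histogram(t[m],bins=np.arange(-.2,.2,.005)); print(n,nm,[(round(e[i],3),int(h[i])) for i in np.nonzero(h)[0]])
    m=(P[:,2]>.076)&(P[:,2]<.084)&(abs(w)<.08)&(abs(t)<.08)
    for lo,hi in((-.02-.05,0),(0,.07)):
        k=m&(w>lo)&(w<hi);print(n,'way w',np.round(np.percentile(w[k],[0.5,99.5]),4))
```

```text
scene head hi [(np.float64(-0.2), 5), (np.float64(-0.195), 6), (np.float64(-0.19), 4), (np.float64(-0.185), 2), (np.float64(-0.18), 5), (np.float64(-0.175), 4), (np.float64(-0.17), 25), (np.float64(-0.165), 42), (np.float64(-0.16), 24), (np.float64(-0.155), 2), (np.float64(-0.15), 3), (np.float64(-0.145), 3), (np.float64(-0.14), 5), (np.float64(-0.135), 7), (np.float64(-0.13), 4), (np.float64(-0.125), 6), (np.float64(-0.12), 6), (np.float64(-0.115), 4), (np.float64(0.19), 68)]
scene head mid [(np.float64(0.19), 39)]
scene tail [(np.float64(-0.2), 115), (np.float64(-0.195), 126), (np.float64(-0.19), 120), (np.float64(-0.185), 115), (np.float64(-0.18), 118), (np.float64(-0.175), 123), (np.float64(-0.17), 133), (np.float64(-0.165), 133), (np.float64(-0.16), 134), (np.float64(-0.155), 120), (np.float64(-0.15), 116), (np.float64(-0.145), 122), (np.float64(-0.14), 116), (np.float64(-0.135), 119), (np.float64(-0.13), 126), (np.float64(-0.125), 215), (np.float64(-0.12), 135), (np.float64(-0.115), 130), (np.float64(-0.11), 106), (np.float64(-0.105), 17), (np.float64(-0.1), 22), (np.float64(-0
[... 604 characters left out ...]
op head mid [(np.float64(0.19), 43)]
top tail [(np.float64(-0.2), 97), (np.float64(-0.195), 111), (np.float64(-0.19), 114), (np.float64(-0.185), 110), (np.float64(-0.18), 106), (np.float64(-0.175), 99), (np.float64(-0.17), 98), (np.float64(-0.165), 111), (np.float64(-0.16), 134), (np.float64(-0.155), 108), (np.float64(-0.15), 116), (np.float64(-0.145), 117), (np.float64(-0.14), 113), (np.float64(-0.135), 115), (np.float64(-0.13), 124), (np.float64(-0.125), 154), (np.float64(-0.12), 168), (np.float64(-0.115), 156), (np.float64(-0.11), 154), (np.float64(-0.105), 28), (np.float64(-0.1), 25), (np.float64(-0.095), 26), (np.float64(-0.09), 31)]
top way w [-0.0622 -0.0185]
top way w [0.0215 0.0657]
```

Run:
```python
import pickle,cv2,numpy as np
from h import *
d=pickle.load(open('d0.pkl','rb'))
a=np.radians(3.3);uy=np.array([np.sin(a),np.cos(a)]);ux=np.array([uy[1],-uy[0]])
for n in d:
    P=cloud(d[n]).reshape(-1,3);P=P[~np.isnan(P[:,0])]
    q=P[:,:2]-[0.6375,-0.04];t=q@uy;w=q@ux
    for z in np.arange(.07,.24,.01):
        m=(abs(w)<.07)&(P[:,2]>z)&(P[:,2]<z+.01)
        A=t[m&(t>.02)&(t<.3)];B=t[m&(t<.02)&(t>-.3)]
        print(n,round(z,2),'head',np.round(np.percentile(A,[0,2,10]),3) if len(A) else '','tail',np.round(np.percentile(B,[90,98,100]),3) if len(B) else '')
```

```text
scene 0.07 head [0.02  0.024 0.041] tail [0.001 0.015 0.02 ]
scene 0.08 head [0.02  0.024 0.038] tail [-0.     0.017  0.02 ]
scene 0.09 head [0.191 0.193 0.201] tail [-0.114 -0.113 -0.113]
scene 0.1 head [0.191 0.191 0.197] tail [-0.118 -0.114 -0.112]
scene 0.11 head [0.191 0.192 0.201] tail [-0.121 -0.121 -0.12 ]
scene 0.12 head [0.191 0.191 0.199] tail [-0.122 -0.121 -0.12 ]
scene 0.13 head [0.193 0.195 0.204] tail [-0.123 -0.121 -0.12 ]
scene 0.14 head [0.193 0.195 0.202] tail [-0.124 -0.121 -0.12 ]
scene 0.15 head [0.191 0.193 0.204] tail [-0.126 -0.109 -0.108]
scene 0.16 head [0.192 0.193 0.202] tail [-0.113 -0.108 -0.108]
scene 0.17 head [0.176 0.178 0.194] tail [-0.109 -0.089 -0.088]
scene 0.18 head [0.175 0.177 0.184] tail [-0.103 -0.09  -0.088]
scene 0.19 head [0.175 0.175 0.182] tail [-0.11  -0.098 -0.087]
scene 0.2 head [0.191 0.193 0.201] tail [-0.119 -0.109 -0.108]
scene 0.21 head [0.192 0.193 0.202] tail [-0.132 -0.116 -0.111]
scene 0.22 head [0.192 0.192 0.199] tail [-0.16  -0.159 -0.158]
scene 0.23 head [0.194 0.199 0.206] tail [-0.16  -0.159 -0.159]
top 0.07 head [0.
[... 322 characters left out ...]
[-0.12 -0.12 -0.12]
top 0.13 head [0.192 0.192 0.193] tail [-0.123 -0.12  -0.119]
top 0.14 head [0.193 0.193 0.211] tail [-0.128 -0.122 -0.121]
top 0.15 head [0.192 0.192 0.192] tail [-0.127 -0.107 -0.107]
top 0.16 head [0.174 0.192 0.193] tail [-0.108 -0.107 -0.107]
top 0.17 head [0.174 0.18  0.192] tail [-0.098 -0.087 -0.087]
top 0.18 head [0.174 0.175 0.178] tail [-0.097 -0.088 -0.087]
top 0.19 head [0.174 0.175 0.178] tail [-0.108 -0.092 -0.087]
top 0.2 head [0.192 0.192 0.192] tail [-0.117 -0.108 -0.107]
top 0.21 head [0.192 0.192 0.192] tail [-0.137 -0.117 -0.108]
top 0.22 head [0.192 0.194 0.199] tail [-0.16  -0.158 -0.157]
top 0.23 head [0.194 0.2   0.208] tail [-0.158 -0.158 -0.158]
```

Request:
move_arm --pt "-44 -38 0 0 0 -8 0.35" --pt "-88 -76 0 0 0 -16 0.35" --pt "-132 -114 0 0 0 -24 0.35" --pt "-176 -152 0 0 0 -33 0.35" --pt "-220 -190 0 0 0 -33 0.35" --newtons 30

```text
clock: 0.72
tool_pos: [0.3738, 0.3116, 0.2385]
eef_rot: [-0.087, 0.996, -0.0, -0.0]
contact_force: [0.1, -0.5, -0.1]
opening: 0.65
finger_force: 0.0
```

```bash
cat > go.py <<'E'
import sys,numpy as np
from scipy.spatial.transform import Rotation as R
from plant import r
# target: x y z(TCP) yaw of tool y axis (deg)
x,y,z,a=map(float,sys.argv[1:5]);s=r.get_state();q=R.from_quat(s['eef_rot']);M=q.as_matrix()
a=np.radians(a);yt=np.array([np.cos(a),np.sin(a),0]);zt=np.array([0,0,-1.]);T=np.c_[np.cross(yt,zt),yt,zt]
print('shift',np.round(M.T@(np.array([x,y,z])-s['tool_pos'])*1000,1),'turn',np.round(np.degrees(R.from_matrix(M.T@T).as_rotvec()),1))
print('t',s['clock'],'pos',np.round(s['tool_pos'],4),'yaw',np.round(np.degrees(np.arctan2(M[1,1],M[0,1])),1),'F',np.round(s['contact_force'],1),'op',round(s['opening'],3),'ff',s['finger_force'],'q',np.round(s['q'],2))
E
python3 go.py .4403 .1764 .16 100
```

```text
shift [ -42.2 -144.6   78.5] turn [-0.  -0.  -0.1]
t 0.725 pos [0.3738 0.3116 0.2385] yaw 99.9 F [ 0.1 -0.5 -0.1] op 0.65 ff 0.0 q [-0.53  0.53 -0.4   1.97  0.31  0.7   0.62]
```

Request:
move_arm --pt "-14 -48 8 0 0 0 0.35" --pt "-28 -96 25 0 0 0 0.35" --pt "-42 -145 50 0 0 0 0.35" --pt "-42 -145 90 0 0 0 0.35" --pt "-42 -145 90 0 0 0 0.35"

```text
clock: 1.35
tool_pos: [0.438, 0.1766, 0.1469]
eef_rot: [-0.086, 0.996, -0.001, -0.003]
contact_force: [-0.0, 1.1, -1.0]
opening: 0.648
finger_force: 0.0
```

```bash
python3 go.py .4403 .1764 .072 100
python3 - <<'E'
from plant import eyes
import cv2,numpy as np
from h import *
for n in('wrist','top'):
    s=eyes.snapshot(n);P=cloud(s);hsv=cv2.cvtColor(s['frame'],cv2.COLOR_RGB2HSV)
    m=(hsv[...,0]<25)&(hsv[...,1]>60)&(abs(P[...,2]-.1035)<.006)&(np.hypot(P[...,0]-.44,P[...,1]-.176)<.06)
    print(n,m.sum(),rect(P[m]) if m.sum()>20 else '')
    if n=='wrist':cv2.imwrite('pics/w1.png',s['frame'][:,:,::-1])
E
```

```text
shift [-2.7 -0.5 74.9] turn [-0.1 -0.3 -0.2]
t 1.35 pos [0.438  0.1766 0.1469] yaw 99.8 F [-0.   1.1 -1. ] op 0.648 ff 0.0 q [-0.29  0.67 -0.31  2.1   0.45  0.45  0.8 ]
wrist 3765 (array([440.9, 174.5]), array([89.3, 21.7]), 9.8)
top 0
```

View pics/w1.png

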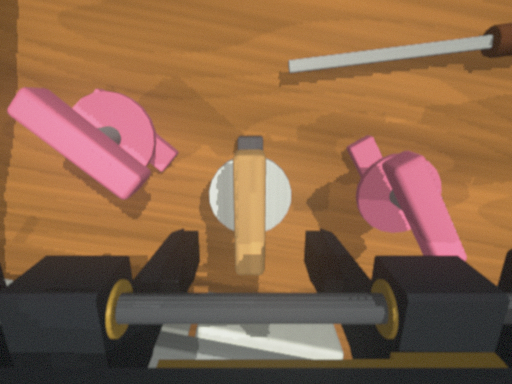

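The wrist view shows the wooden handle (250,205) between the fingers with the white collar below it, and both pink look-alikes clear of the fingers. I'll descend and grip.

Request:
move_arm --pt "-2.5 -1 40 0 0 0 0.35" --pt "-2.5 -1 74 0 0 0 0.35" --pt "-2.5 -1 74 0 0 0 0.35" --pt "-2.5 -1 74 0 0 0 1" --pt "-2.5 -1 74 0 0 0 1" --newtons 40

```text
clock: 2.08
tool_pos: [0.443, 0.1781, 0.0763]
eef_rot: [-0.086, 0.996, 0.001, 0.001]
contact_force: [-0.4, 0.2, 0.3]
opening: 0.451
finger_force: 0.0
```

Request:
move_arm --pt "0 0 0 0 0 0 1" --pt "0 0 -20 0 0 0 1" --pt "0 0 -60 0 0 0 1" --pt "0 0 -110 0 0 0 1" --pt "0 0 -135 0 0 0 1"

```text
clock: 2.7
tool_pos: [0.4424, 0.1774, 0.2121]
eef_rot: [-0.086, 0.996, 0.001, 0.001]
contact_force: [-0.7, 0.1, -4.1]
opening: 0.245
finger_force: 40.0
```

```bash
python3 go.py .6415 .002 .205 -3.3
```

```text
shift [-166.1 -206.9    7.4] turn [2.000e-01 1.000e-01 1.031e+02]
t 2.7 pos [0.4424 0.1774 0.2121] yaw 99.8 F [-0.7  0.1 -4.1] op 0.245 ff 39.96600866317749 q [-0.21  0.56 -0.42  2.03  0.38  0.62  0.86]
```

Request:
move_arm --pt "7 -43 0 0 0 10 1" --pt "15 -86 0 0 0 20 1" --pt "20 -129 0 0 0 30 1" --pt "5 -165 0 0 0 40 1" --pt "-35 -182 0 0 0 50 1"

```text
clock: 3.32
tool_pos: [0.5056, 0.0005, 0.2097]
eef_rot: [0.348, 0.938, -0.002, -0.002]
contact_force: [0.6, 0.9, -3.4]
opening: 0.239
finger_force: 40.0
```

```bash
python3 go.py .6415 .002 .205 -3.3
```

```text
shift [-102.1   89.7    4.1] turn [-0.3  0.  52.6]
t 3.325 pos [5.056e-01 5.000e-04 2.097e-01] yaw 49.3 F [ 0.6  0.9 -3.4] op 0.239 ff 39.97009992599487 q [ 0.03  0.58 -0.19  1.95  0.18  0.63  0.58]
```

Request:
move_arm --pt "-20 18 0 0 0 10.5 1" --pt "-41 36 0 0 0 21 1" --pt "-61 54 0 0 0 31.5 1" --pt "-82 72 0 0 0 42 1" --pt "-102 89 0 0 0 52.5 1"

```text
clock: 3.95
tool_pos: [0.6429, 0.0065, 0.2093]
eef_rot: [0.725, 0.689, -0.0, -0.001]
contact_force: [0.5, 0.3, -3.3]
opening: 0.242
finger_force: 40.0
```

Request:
move_arm --pt "0 0 0 0 0 0 1" --pt "0 0 0 0 0 0 1"

```text
clock: 4.2
tool_pos: [0.6415, 0.0064, 0.2091]
eef_rot: [0.723, 0.691, -0.001, -0.001]
contact_force: [-0.1, 0.5, -3.1]
opening: 0.247
finger_force: 40.0
```

```bash
python3 go.py .6415 .002 .205 -3.3
python3 - <<'E'
from plant import eyes
import cv2,numpy as np,pickle
from h import *
d={n:eyes.snapshot(n) for n in('wrist','top','scene')};pickle.dump(d,open('d1.pkl','wb'))
for n in d:
    s=d[n];P=cloud(s);hsv=cv2.cvtColor(s['frame'],cv2.COLOR_RGB2HSV);near=np.hypot(P[...,0]-.64,P[...,1])<.07
    for nm,lo,hi,c in(('handle',.2,.27,(hsv[...,0]<25)&(hsv[...,1]>60)),('collar',.15,.215,hsv[...,1]<50),('foot',.12,.17,hsv[...,1]<80)):
        m=c&near&(P[...,2]>lo)&(P[...,2]<hi)
        if m.sum()>20: print(n,nm,m.sum(),rect(P[m]),np.round(np.percentile(P[m][:,2],[3,50,97]),4))
cv2.imwrite('pics/w2.png',np.hstack([cv2.resize(d['wrist']['frame'],(400,300)),d['scene']['frame'][50:350,60:460]])[:,:,::-1])
E
```

```text
shift [-4.3  0.2  4.1] turn [-0.2 -0.   0.7]
t 4.2 pos [0.6415 0.0064 0.2091] yaw -2.6 F [-0.1  0.5 -3.1] op 0.247 ff 39.97640132904053 q [-0.13  0.75  0.09  1.55 -0.08  0.85 -0.06]
wrist handle 6617 (array([644.2,   7.4]), array([48.2, 89.4]), 15.4) [0.2134 0.2234 0.2392]
wrist collar 2896 (array([641.8,  17. ]), array([43.1, 69. ]), 88.5) [0.172  0.1736 0.2102]
wrist foot 695 (array([644.5,  38. ]), array([27.2, 59. ]), 84.6) [0.1273 0.1334 0.1679]
top handle 112 (array([640.9,  41.4]), array([22. , 21.5]), 83.9) [0.2073 0.2232 0.2267]
top collar 165 (array([631.4,  18.9]), array([71.6, 45.1]), 46.2) [0.1713 0.1744 0.2046]
top foot 89 (array([626.4,  12.4]), array([88.4, 31.8]), 77.3) [0.1281 0.1335 0.1485]
scene handle 129 (array([638.3,  12.9]), array([78.7, 34.1]), 86.2) [0.2025 0.2198 0.2259]
scene collar 445 (array([650.7,   3.8]), array([52.1, 71.5]), 0.8) [0.1689 0.1744 0.1915]
scene foot 343 (array([652.5,   6. ]), array([89.5, 47. ]), 85.7) [0.1224 0.1333 0.1693]
```

View pics/w2.png

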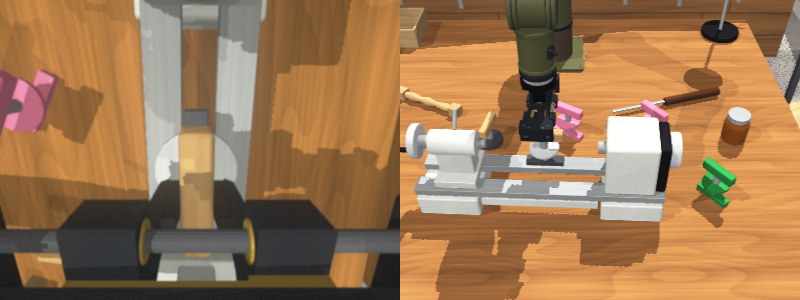

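The stop hangs upright along the slot: handle (195,190), dark foot end (195,118) in the wrist view. It sits about 17 mm low in the fingers, so I'll raise the grip to 60 N. Next I'll measure foot against slot in the same view.

Run:
```python
import pickle,cv2,numpy as np
from h import *
d=pickle.load(open('d1.pkl','rb'))
s=d['wrist'];P=cloud(s);Z=P[...,2];hsv=cv2.cvtColor(s['frame'],cv2.COLOR_RGB2HSV)
near=np.hypot(P[...,0]-.64,P[...,1])<.07
m=near&(hsv[...,0]<25)&(hsv[...,1]>60)&(Z>.215)&(Z<.232)
p=P[m];print('handle',rect(p));A=np.c_[p[:,:2],np.ones(len(p))];print('slopes',np.linalg.lstsq(A,p[:,2],rcond=None)[0], np.median(p[:,2]))
g=hsv[...,1]<50
m=near&g&(Z>.168)&(Z<.18);p=P[m];print('collar',p[:,0].min(),p[:,0].max());A=np.c_[p[:,:2],np.ones(len(p))];print(np.linalg.lstsq(A,p[:,2],rcond=None)[0],np.median(p[:,2]))
m=near&(Z>.127)&(Z<.14);print('foot',rect(P[m]),np.percentile(P[m][:,1],[1,99]))
for y in np.arange(-.08,.15,.02):
    m=(abs(P[...,1]-y)<.004)&(Z>.072)&(Z<.088)&g
    x=np.sort(P[m][:,0])
    if len(x)>20:
        gp=np.diff(x);i=gp.argmax();print(round(y,2),np.round([x[0],x[i],x[i+1],x[-1]],4),'mid',round((x[i]+x[i+1])/2,4))
```

```text
handle (array([639.5,   8. ]), array([89.3, 44. ]), 74.2)
slopes [-0.00030709 -0.01619384  0.22376391] 0.2233734068018372
collar 0.6070482116466965 0.6761176899905147
[-0.01175669 -0.01436595  0.18131552] 0.17358748551341968
foot (array([642.7,  44.1]), array([15.1, 23.9]), 89.6) [0.0369382  0.05150129]
-0.06 [0.5763 0.5854 0.6903 0.7028] mid 0.6379
-0.04 [0.5773 0.5879 0.6912 0.7045] mid 0.6396
-0.02 [0.5783 0.5891 0.6891 0.7052] mid 0.6391
0.0 [0.5796 0.5999 0.6786 0.7066] mid 0.6392
0.02 [0.5808 0.6242 0.6645 0.7079] mid 0.6444
0.04 [0.5821 0.6254 0.6658 0.7095] mid 0.6456
0.06 [0.4205 0.4208 0.5834 0.7107] mid 0.5021
0.08 [0.5842 0.6279 0.6676 0.7119] mid 0.6478
0.1 [0.5854 0.6292 0.6689 0.7131] mid 0.649
0.12 [0.5868 0.6304 0.6701 0.7139] mid 0.6503
0.14 [0.5876 0.6317 0.6713 0.7157] mid 0.6515
```

Request:
move_arm --pt "-3 2.3 0 0 0 0.8 1" --pt "-3 2.3 15 0 0 0.8 1" --pt "-3 2.3 30 0 0 0.8 1" --pt "-3 2.3 30 0 0 0.8 1" --newtons 60

```text
clock: 4.85
tool_pos: [0.6435, 0.0035, 0.1773]
eef_rot: [0.728, 0.686, -0.002, -0.002]
contact_force: [-0.3, -0.5, -3.2]
opening: 0.245
finger_force: 60.0
```

Request:
move_arm --pt "0 0 10 0 0 0 1" --pt "0 0 22 0 0 0 1" --pt "0 0 34 0 0 0 1" --pt "0 0 34 0 0 0 1"

```text
clock: 5.35
tool_pos: [0.6442, 0.0033, 0.1443]
eef_rot: [0.728, 0.686, -0.001, -0.001]
contact_force: [0.2, 0.0, -3.3]
opening: 0.246
finger_force: 60.0
```

```bash
python3 go.py .6438 .0035 .123 -3.4
python3 - <<'E'
from plant import eyes
import cv2,numpy as np
from h import *
s=eyes.snapshot('wrist');P=cloud(s);Z=P[...,2];hsv=cv2.cvtColor(s['frame'],cv2.COLOR_RGB2HSV)
near=np.hypot(P[...,0]-.64,P[...,1])<.07
m=near&(hsv[...,0]<25)&(hsv[...,1]>60)&(Z>.11);p=P[m];print('handle z',np.round(np.percentile(p[:,2],[10,50,90]),4))
m=near&(hsv[...,1]<50)&(Z>.09);h,e=np.histogram(Z[m],20);print(np.round(e,3),h)
E
```

```text
shift [ 0.2 -0.4 21.3] turn [-0.2  0.  -0. ]
t 5.35 pos [0.6442 0.0033 0.1443] yaw -3.4 F [ 0.2  0.  -3.3] op 0.246 ff 59.97633755207062 q [-0.12  0.83  0.08  1.59 -0.09  0.73 -0.06]
handle z [0.1577 0.2165 0.236 ]
[0.101 0.108 0.115 0.122 0.13  0.137 0.144 0.152 0.159 0.166 0.173 0.181
 0.188 0.195 0.203 0.21  0.217 0.225 0.232 0.239 0.246] [  300  2463     0     0     0    23   195   270   354   472   469   566
   770   211   269  1139  5201 12346  7438  6537]
```

Request:
move_arm --pt "0 0 8 0 0 0 1" --pt "0 0 15 0 0 0 1" --pt "0 0 19 0 0 0 1" --pt "0 0 21 0 0 0 1" --pt "0 0 21 0 0 0 1"

```text
clock: 6.02
tool_pos: [0.6452, 0.0033, 0.1246]
eef_rot: [0.728, 0.686, 0.0, -0.0]
contact_force: [-0.2, 0.5, -3.4]
opening: 0.243
finger_force: 60.0
```

Request:
move_arm --pt "0 -0.5 0 0 0 -10 1" --pt "0 -1 0 0 0 -20 1" --pt "0 -1 0 0 0 -30 1" --pt "0 -1 0 0 0 -40 1" --pt "0 -1 0 0 0 -50 1"

```text
clock: 6.65
tool_pos: [0.6445, 0.003, 0.125]
eef_rot: [0.368, 0.93, -0.0, 0.0]
contact_force: [0.2, 0.1, -3.6]
opening: 0.239
finger_force: 60.0
```

Request:
move_arm --pt "0 0 0 0 0 -10 1" --pt "0 0 0 0 0 -20 1" --pt "0 0 0 0 0 -30 1" --pt "0 0 0 0 0 -40 1" --pt "0 0 0 0 0 -40 1"

```text
clock: 7.28
tool_pos: [0.6444, 0.0026, 0.1248]
eef_rot: [0.031, 1.0, -0.0, 0.0]
contact_force: [-0.3, 0.2, -3.2]
opening: 0.242
finger_force: 60.0
```

```bash
python3 go.py .6435 .0035 .123 86.6
```

```text
shift [1.  0.8 1.8] turn [ 0.   0.  -0.2]
t 7.275 pos [0.6444 0.0026 0.1248] yaw 86.4 F [-0.3  0.2 -3.2] op 0.242 ff 59.97530400753021 q [ 0.11  0.87 -0.36  1.59  0.4   0.75  1.09]
```

Turned. Next I'll lower it gently until the collar takes the weight, then open and rise.

Request:
move_arm --pt "0.5 0.5 1 0 0 0 1" --pt "0.5 0.5 2 0 0 0 1" --pt "0.5 0.5 2 0 0 0 1"

```text
clock: 7.65
tool_pos: [0.6439, 0.0038, 0.1233]
eef_rot: [0.03, 1.0, -0.0, 0.0]
contact_force: [-1.4, -0.6, 2.3]
opening: 0.249
finger_force: 60.0
```

Contact: the force changed from -3.3 to +2.3 N.

Request:
move_arm --pt "0 0 0 0 0 0 0.55" --pt "0 0 0 0 0 0 0.55" --pt "0 0 -20 0 0 0 0.55" --pt "0 0 -60 0 0 0 0.55" --pt "0 0 -120 0 0 0 0.55"

```text
clock: 8.28
tool_pos: [0.6428, 0.0037, 0.2424]
eef_rot: [0.03, 1.0, -0.0, -0.002]
contact_force: [1.2, 0.1, 0.7]
opening: 0.453
finger_force: 0.0
```

Request:
move_arm --pt "40 0 -20 0 0 0 0.55" --pt "90 0 -20 0 0 0 0.55" --pt "140 0 -20 0 0 0 0.55" --pt "180 0 -20 0 0 0 0.55" --pt "180 0 -20 0 0 0 0.55"

```text
clock: 8.9
tool_pos: [0.4613, 0.0146, 0.263]
eef_rot: [0.029, 1.0, -0.001, -0.001]
contact_force: [0.6, -0.0, 0.0]
opening: 0.449
finger_force: 0.0
```

```bash
python3 go.py .46 .0 .25 86.6
python3 - <<'E'
from plant import eyes
import cv2,numpy as np
from h import *
for n in('wrist','scene','top'):
    s=eyes.snapshot(n);P=cloud(s);Z=P[...,2];hsv=cv2.cvtColor(s['frame'],cv2.COLOR_RGB2HSV)
    wd=(hsv[...,0]<25)&(hsv[...,1]>60)
    m=wd&(np.hypot(P[...,0]-.64,P[...,1])<.06)&(Z>.128)&(Z<.15);p=P[m]
    if len(p)>30:print(n,'handle',len(p),rect(p),np.median(p[:,2]),np.linalg.lstsq(np.c_[p[:,:2],np.ones(len(p))],p[:,2],rcond=None)[0][:2])
    m=(np.hypot(P[...,0]-.64,P[...,1])<.06)&(Z>.084)&(Z<.1)&(hsv[...,1]<50);print('collar',m.sum(),np.median(Z[m]),rect(P[m]))
    if n=='top':
        m=wd&(Z>.06)&(Z<.09)&(np.hypot(P[...,0]-.44,P[...,1]+.164)<.07);print('sander',rect(P[m]))
    if n=='scene':cv2.imwrite('pics/s3.png',cv2.resize(s['frame'][120:290,60:350,::-1],(800,469)))
E
```

```text
shift [  0.4 -14.6  13. ] turn [-0.1 -0.1  0.1]
t 8.9 pos [0.4613 0.0146 0.263 ] yaw 86.7 F [ 0.6 -0.   0. ] op 0.449 ff 0.0 q [ 0.17  0.47 -0.45  2.    0.3   0.74  1.05]
wrist handle 660 (array([649.4,   2. ]), array([21. , 52.3]), 86.7) 0.1375276467092733 [-0.0067772   0.01846737]
collar 293 0.0874576358798525 (array([641.3,   2.7]), array([50.9, 67. ]), 87.5)
scene handle 276 (array([642.9,   3.5]), array([22.3, 91.9]), 86.3) 0.13750969725631118 [-0.02824629 -0.05428931]
collar 321 0.08803164459443624 (array([ 6.405e+02, -6.000e-01]), array([83.8, 85.6]), 80.1)
top handle 396 (array([642.1,   4.6]), array([22.3, 89.4]), 86.0) 0.13740770513041106 [ 0.00432819 -0.00148651]
collar 379 0.08783655166643145 (array([640. ,   3.8]), array([90.9, 68.8]), 23.5)
sander (array([0., 0.]), array([0., 0.]), 0.0)
```

View pics/s3.png

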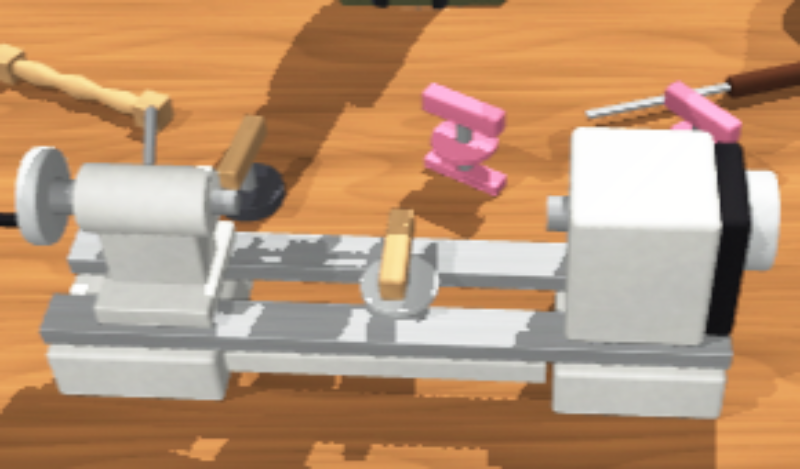

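The stop stands upright at (397,260) with its collar on both ways and its handle square across the slot. Handle top is at 0.1375 m and collar top at 0.088 m, both as expected. The sander at (245,165) looks undisturbed. I'm handing the job in.

```bash
python3 -c "
from plant import finish_job
print(finish_job())"
```

```text
the job is handed in; nothing more can be done
None
```

The job is handed in with no verdict returned: the bed stop stands upright and released in the slot, collar on the bed and handle (foot parallel) square across, and the sanding pad holder was never touched.

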